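# Refit the feed knob of the packing-bench tape machine

## Robot

A 6-joint arm with a two-finger parallel gripper is mounted at the origin on the work surface. World frame = base frame: x ahead of the robot, y to its left, z up, the work surface at z = 0. Lengths are in mm, angles in rad, forces in N, time in s.
With the tool pointing down it reaches from about 350 to 975 mm from the base axis. Payload 7.1 kg.
Tool frame: the origin (TCP) lies at the very end of the fingers, on their centre line; the grasp point (between the pads) lies 19 mm behind it (ctrl.grasp_offset is the distance from the TCP to the grasp point, in mm); z points along the fingers, y is the line along which they close (so a half turn about z gives the same grasp; the last joint's range is limited). The gripper opens to 88 mm and grips with 3 to 60 N. Pads are 20 mm wide; open, the fingers measure 115 mm over their backs; the gripper's body (75 mm by 178 mm) begins 61 mm behind the grasp point.
Start: joints at [-1.249, 0.423, 1.63, -0, 1.089, -0.019], TCP at [208.918, -589.032, 222.675] pointing down, gripper open.
Joint ranges: [-3, 3], [-0.9, 2.11], [0.09, 2.58], [-1.31, 4.45], [0.11, 2.69], [-2.54, 2.54]. Speed limits (rad/s): [2.39, 2.39, 3.01, 3.14, 3.14, 3.14].

## Interface

Orientations are given as a rotation vector (axis times angle).
In Python, from workcell import ctrl, viewer, ticket, models gives the robot as it stands.
- The arm moves only by the tool play_rows, never from a script. Its arguments are lists of equal length, an entry for each row: "dp": the shift along the world's x, y, z in mm, a list of three; "yaw": the turn about the world's z in degrees. In form: {"dp": [[tx, ty, tz], ...], "yaw": [yaw, ...]}. A call has 1 to 8 rows; each row shifts and turns the commanded pose from where the row before left it; what a row does not reach is not made up. A row lasts 1/12 s, in which the tool goes at most 41.7 mm and 7.16 degrees, less where a joint would pass 70% of its speed; a pose out of reach is approached as far as the arm can. A call is refused whole if a number of a shift passes 41.7 or a number of a turn 7.16, either way. A call with a gripper value outside its range is refused whole. "gripper" is the closure, from 0 (fully open) to 1 (shut), set as the call begins (left out, the last holds). The fingers move at their own pace and stop on an object; the grip force is fixed at half the most. Time passes only in rows, so rows that do not move let the fingers close. It gives the time, the measured TCP pose, the force, the opening and the grip force at its end, in the units of the state.
- ctrl.get_obs(): the state, without advancing time (a new reading comes with each control period).
- viewer.get_image(name): name is "scene" or "top" or "wrist"; returns a dict with "pixels" (420x560x3 uint8, red, green, blue), "range_z" (420x560 float32, mm along the optical axis (not along the pixel's ray), 0 where there is no reading), "fx", "fy", "cx", "cy" (pixels), "T" (4x4, takes a point from camera to world coordinates); the wrist camera has in their place "hand_eye" (4x4, takes a point from camera to tool coordinates, whose origin is the TCP and whose axes are the flange's). Camera axes: x right, y up, looking along -z (the intrinsics and any distortion apply to the point x, -y, -z); pixel columns grow to the right and rows downward; lengths in mm; the calibration is good to about 2 mm. The wrist camera is an equidistant fisheye: a pixel r from the principal point sees the ray r / f radians off the axis. A picture is of the moment at which its call begins: read the wrist's pose just before it.
- ticket.close_job(): hands the job in; it is judged then, once.
Trained networks look in a picture, given as the dict that the camera call returned (one of the last four; its "shot" number tells which), for a name from the list of things; names that differ only in an ending like _2 or _b are one class to them, and where a whole thing is asked for, a point or a joint stands for the part that bears it (a point fixed in the world has none). Each returns a list of dicts, best first, with "conf" (0 to 1); they miss things now and then, are a little off and sometimes report something else, mostly with a low value. They report only what shows in the picture. A call takes as long as a camera call. They do not tell look-alikes from the thing itself.
- models.look_for(picture, name): "bbox" ([centre column, centre row, width, height] in pixels, round what is visible of it).
- models.landmark_of(picture, name): "location" ([column, row] in pixels: a listed point, or the origin of a listed thing).
The state is a dict: "t": time; "qpos": joint angles; "qvel": joint speeds; "joint_torque": joint torques, N m; "ee_pos": TCP position; "orientation": TCP orientation; "ft_force": force on the tool from outside, world axes, zero at the start; "moment": the same for the moment, N m; "width": finger opening in mm; "grasp_force": force on a finger pad.
Only numpy, scipy, OpenCV 4.12 (cv2) and the standard library are available. Lean on these libraries where they do the work, as an engineer would, in place of code of your own. Each camera call takes 0.05 s, during which the arm holds its last target. There are 200 camera calls.

## Task

The black feed knob of the tape machine is standing on the packing bench. Put it on the steel drive on the machine's sloping panel, turn it until its teeth drop in between the drive's teeth and push it fully home; then use it to wind the drive clockwise until the drive's pointer tab is in line with the white mark on the panel, and let go. Leave the carton, the tin, the dropper bottle and the jar where they stand.

Things in the scene. Friction and masses are not known exactly. Their poses are not given: they have to be found in the camera images.
- knob_mid (a point): Centre of the loose black feed knob (70 mm tall, about 200 g), on its axis, 35 mm above the tips of its teeth. z = axis, from teeth to grip. Disc 62 mm across flats from 10.5 to 24 mm above the tooth tips, 38 mm collar from 24 to 40 mm, bar grip on top. A blind 15.6 mm bore, open below, runs up the axis to 36 mm above the tips. Starts standing on its teeth on the bench.
- knob_grip (a point): Middle of the knob's bar grip, on the axis 20 mm above knob_mid. The bar is 56 mm long (along the knob's x), 20 mm thick (along y) and 30 mm high (15 mm either side of this point).
- knob_teeth (a point): Point on the knob's axis at the level of its tooth tips, 35 mm below knob_mid. Four teeth point down, 10.5 mm long, between radius 14 and 30 mm, each 35 degrees wide, centred on the knob's +x, +y, -x and -y directions, so two of them lie under the bar grip's ends.
- drive_face (a point): Point on the steel drive's axis at the top of its flange (72 mm across, 7.5 mm above the panel). z = drive axis, out of the panel, 30 degrees from vertical, leaning towards the machine's robot side; x = direction of the pointer tab (turns with the drive). Fully home, the knob's tooth tips rest here: knob_mid is 35 mm up the axis; it is 45 mm up when teeth stand on teeth.
- drive_teeth (a point): Point on the drive's axis level with the tops of its teeth, 10 mm above drive_face. Four teeth 10 mm high, radius 14 to 30 mm, 35 degrees wide, centred 45, 135, 225 and 315 degrees from the pointer: the knob's teeth drop in when its bar grip is in line with or square to the pointer, with 10 degrees of play either way.
- spindle_tip (a point): Top of the drive's plain central spindle, which the knob's bore goes over: 34 mm up the axis from drive_face, 13 mm thick, its last 6 mm tapering to 6 mm.
- pointer_tip (a point): Outer end of the drive's pointer, a small steel tab 8 mm wide sticking out of the flange to 51 mm from the axis.
- mark (a point): The white mark: a 16 mm by 8 mm raised bar on the panel, straight up the slope from the drive, 54 to 70 mm from the axis; this point is its middle.
- drive (a joint): Angle of the drive, rad: 0 when the pointer is in line with the white mark, positive when it stands counter-clockwise of it, seen looking at the panel; winding clockwise lowers it. Starts between 0.7 and 1.15. Turns against a steady friction of about 0.25 N m, stays where it is left, and can go 1.6 rad either side of the mark.
- machine: Tape machine, grey casing 250 by 160 mm, about 155 mm high, fixed to the bench: sloping panel (160 mm up the slope, 156 mm wide, the drive in its middle) on the robot's side, a 80 mm roll of brown paper tape behind it. Origin on the bench, z up, x away from the robot's side, up the slope. The drive axis meets the panel 115 mm above the bench, 10 mm to the -x side.
- carton: Bystander: cardboard tea carton 60 x 85 x 120 mm, origin at the centre of its underside
- tin: Bystander: round tin, 68 mm across, 95 mm high, origin at the centre of its underside
- dropper: Bystander: small brown dropper bottle, 30 mm across, 62 mm high, origin at the centre of its underside
- jar: Bystander: glass jar, 64 mm across, 85 mm high, origin at the centre of its underside
Things that resemble listed ones, but are neither listed nor needed, are in the scene too. Several things look just like the part that bears knob_mid: the one meant starts farthest to the robot's left.

How it is judged:
By the outcome, as a careful person would: the job done as asked, in the order asked, and still so for the second after the job is handed in, with the robot touching nothing.
It also fails if it takes over 46 s, if anything falls off the work surface, if the arm or the gripper's body presses on something with over 40 N, if the wrist force passes 120 N, or if a joint passes its speed limit or range.

## Working session

There is one attempt and no reset: what is moved stays moved. The work goes in short steps, Python scripts to look and compute and a tool call to move; the robot and the scene stay as the last step left them, time stands still between calls to the robot, and variables do not carry over. Pictures are saved under pics/ and viewed, at most 10 in all, crops included, and the job is handed in when it is done.

Besides the shell and the picture viewer there is one more tool, called after "Call:" by a JSON object that holds its "fn" and its "kwargs", one argument or row to a line. play_rows: Moves the arm, as the interface text tells. Its arguments: {"type":"object","properties":{"dp":{"type":"array"},"yaw":{"type":"array"},"gripper":{"type":"number"}},"required":["dp","yaw"]}

```bash
ls; mkdir -p pics; cat > h.py <<'E'
import numpy as np, cv2
from scipy.spatial.transform import Rotation as R
from workcell import ctrl, viewer, ticket, models
def shot(n):
    o=ctrl.get_obs(); p=viewer.get_image(n)
    if n=="wrist":
        T=np.eye(4);T[:3,:3]=R.from_rotvec(o["orientation"]).as_matrix();T[:3,3]=o["ee_pos"];p["T"]=T@p["hand_eye"]
    p["name"]=n; return p
def ray(p,c,r):
    x=(c-p["cx"])/p["fx"];y=(r-p["cy"])/p["fy"]
    if p["name"]=="wrist":
        th=np.hypot(x,y);s=np.tan(th)/th if th>1e-9 else 1;x*=s;y*=s
    return np.array([x,-y,-1.])
def at_depth(p,c,r,d=None):
    if d is None:
        w=p["range_z"][int(r)-2:int(r)+3,int(c)-2:int(c)+3];w=w[w>0];d=np.median(w) if w.size else np.nan
    return (p["T"]@np.r_[ray(p,c,r)*d,1])[:3]
def at_z(p,c,r,z):
    v=p["T"][:3,:3]@ray(p,c,r);o=p["T"][:3,3];return o+v*(z-o[2])/v[2]
def save(p,f,s=1): cv2.imwrite("pics/"+f,cv2.cvtColor(p["pixels"],cv2.COLOR_RGB2BGR))
E
python3 - <<'E'
from h import *
np.set_printoptions(precision=1,suppress=True)
print(ctrl.get_obs())
for n in ["scene","top"]:
    p=shot(n);save(p,n+"0.png")
    print(n,p["T"][:3,3])
    for k in ["knob_mid","knob_grip","drive_face","spindle_tip","pointer_tip","mark","machine","carton","tin","dropper","jar"]:
        for d in models.landmark_of(p,k)[:5]:
            c,r=d["location"]
            print(k,round(d["conf"],2),np.round([c,r]),at_depth(p,c,r))
E
```

```text
pics
{'t': 0.0, 'qpos': array([-1.2,  0.4,  1.6, -0. ,  1.1, -0. ]), 'qvel': array([ 0.,  0.,  0., -0.,  0.,  0.]), 'joint_torque': array([ -0. , -54.5, -27.4,   0.1,   0. ,  -0. ]), 'ee_pos': array([ 208.8, -588.5,  221.9]), 'orientation': array([-3.1, -0.5,  0. ]), 'ft_force': array([ 0.3, -0.1,  0.3]), 'moment': array([-0., -0., -0.]), 'grasp_force': 0.0, 'width': 87.48062629783551}
scene [ 844.9  411.3 1011.7]
knob_mid 0.97 [307. 265.] [587.1 168.9  70.4]
knob_mid 0.74 [283. 233.] [588.7  55.6  58.4]
knob_mid 0.71 [224. 264.] [766.6  50.7  64.5]
knob_mid 0.69 [356. 200.] [358.1  84.1  70.4]
knob_mid 0.59 [324. 221.] [465.6  81.9  48.2]
knob_grip 0.94 [286. 226.] [573.8  46.7  70.8]
knob_grip 0.8 [330. 216.] [451.4  86.2  70. ]
knob_grip 0.66 [307. 267.] [590.2 174.1  70.6]
knob_grip 0.66 [354. 203.] [371.5  89.2  70.6]
drive_face 0.69 [253. 155.] [ 546.2 -164.3  133.1]
spindle_tip 0.78 [261. 149.] [ 506.  -191.4  102.9]
pointer_tip 0.93 [252. 170.] [ 576.3 -123.8  133. ]
mark 0.89 [237. 164.] [ 604.2 -150.6  149.5]
machine 0.95 [252. 183.] [597.9 -87.5 133.7]
carton 0.91 [418. 32
[... 452 characters left out ...]
 68.9]
knob_grip 0.68 [258. 214.] [580.9  33.1  67. ]
knob_grip 0.65 [240. 290.] [345.6  92.6  40. ]
drive_face 0.9 [323. 226.] [ 539.  -159.4  130. ]
spindle_tip 0.59 [322. 231.] [ 523.7 -157.4  114.4]
pointer_tip 0.56 [311. 216.] [ 568.3 -125.3  128.4]
mark 0.93 [322. 205.] [ 599.3 -155.7  146.3]
mark 0.6 [278. 274.] [390.2 -24.8  18.4]
mark 0.34 [399. 249.] [ 464.1 -407.1   60.8]
machine 0.71 [318. 222.] [ 549.8 -145.5  126.8]
machine 0.23 [259. 161.] [745.5  26.8  85.4]
carton 0.87 [132. 269.] [425.8 404.8 119.1]
tin 0.79 [402. 249.] [ 463.7 -408.7   85.9]
dropper 0.43 [276. 278.] [383.5 -18.3  51. ]
dropper 0.42 [319. 223.] [ 547.2 -148.4  124.8]
jar 0.66 [261. 162.] [741.   18.9  84.1]
```

```bash
python3 - <<'E'
import cv2
a=cv2.imread("pics/top0.png");cv2.imwrite("pics/t1.png",cv2.resize(a[150:330,190:430],None,fx=3.3,fy=3.3,interpolation=cv2.INTER_CUBIC))
E
```

```text
(no output)
```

View pics/t1.png

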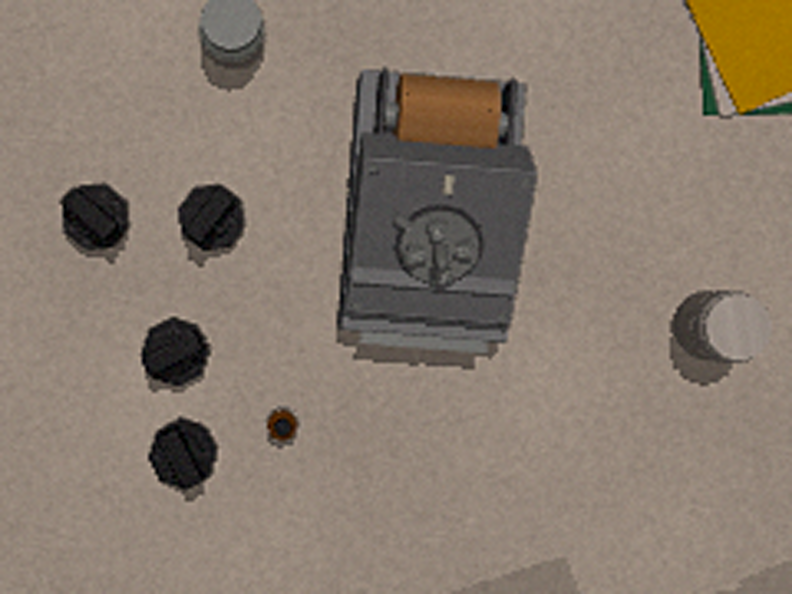

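View pics/scene0.png

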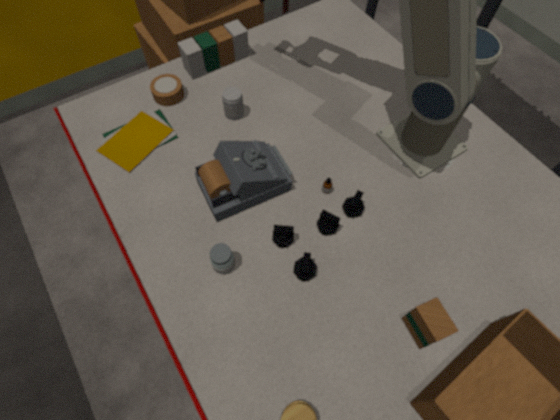

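Call:
{"fn": "play_rows", "kwargs": {
  "dp": [
    [18, 37, 3],
    [18, 37, 3],
    [18, 37, 3],
    [18, 37, 3],
    [18, 37, 3],
    [18, 37, 3],
    [18, 37, 3],
    [18, 37, 3]
  ],
  "yaw": [2, 2, 2, 2, 2, 2, 2, 2]
}}

```text
t: 1.87
ee_pos: [353.3, -291.3, 247.0]
orientation: [2.991, 0.96, 0.001]
ft_force: [0.4, -0.8, 0.6]
width: 88.1
grasp_force: 0.0
```

Call:
{"fn": "play_rows", "kwargs": {
  "dp": [
    [18, 37, 3],
    [18, 37, 3],
    [18, 37, 3],
    [18, 37, 3],
    [18, 37, 3],
    [18, 37, 3],
    [18, 37, 3],
    [18, 37, 3]
  ],
  "yaw": [2, 2, 2, 2, 2, 2, 2, 2]
}}

```text
t: 2.53
ee_pos: [497.4, 5.1, 271.1]
orientation: [2.828, 1.368, 0.001]
ft_force: [0.2, -1.0, 0.5]
width: 88.1
grasp_force: 0.0
```

Call:
{"fn": "play_rows", "kwargs": {
  "dp": [
    [18, 37, 0],
    [18, 37, 0],
    [18, 37, 0],
    [18, 37, 0],
    [0, 0, 0],
    [0, 0, 0]
  ],
  "yaw": [2, 2, 0, 0, 0, 0]
}}

```text
t: 3.03
ee_pos: [569.2, 152.9, 270.2]
orientation: [-2.778, -1.468, 0.001]
ft_force: [0.2, -0.2, -0.1]
width: 88.0
grasp_force: 0.0
```

```bash
python3 - <<'E'
from h import *
np.set_printoptions(precision=2,suppress=True)
o=ctrl.get_obs();print(o["t"],o["ee_pos"],R.from_rotvec(o["orientation"]).as_matrix())
p=shot("wrist");save(p,"w1.png")
for k in ["knob_mid","knob_grip"]:
    for d in models.landmark_of(p,k)[:3]:
        c,r=d["location"];print(k,round(d["conf"],2),c,r,at_depth(p,c,r),at_z(p,c,r,35 if k=="knob_mid" else 55))
E
```

```text
3.0333 [569.23 152.85 270.22] [[ 0.56  0.83 -0.  ]
 [ 0.83 -0.56 -0.  ]
 [-0.   -0.   -1.  ]]
knob_mid 0.87 185.2 301.0 [530.38 173.16 309.17] [351.11  82.99  35.  ]
knob_mid 0.66 289.4 163.9 [590.12 166.54  70.44] [588.08 161.93  35.  ]
knob_mid 0.6 237.2 267.5 [458.43  91.1   53.56] [450.95  85.1   35.  ]
knob_grip 0.86 181.1 310.3 [564.23 190.07 365.35] [347.96  80.77  55.  ]
knob_grip 0.82 335.7 240.9 [584.53  56.85  67.38] [583.64  51.54  55.  ]
knob_grip 0.79 237.7 276.8 [457.79  85.76  70.47] [451.24  80.29  55.  ]
```

View pics/w1.png

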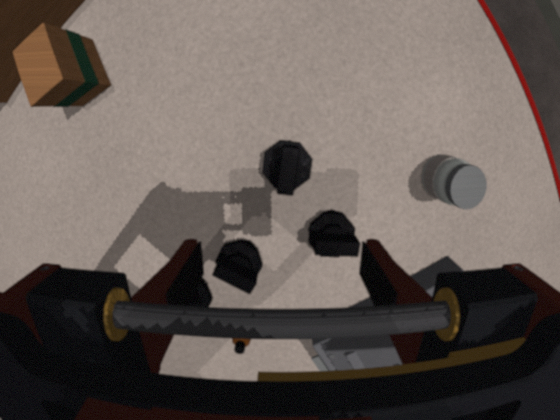

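```bash
cat >> h.py <<'E'
def cloud(p,box):
    c0,r0,c1,r1=box;out=[]
    for r in range(r0,r1):
        for c in range(c0,c1):
            d=p["range_z"][r,c]
            if d>0: out.append((p["T"]@np.r_[ray(p,c,r)*d,1])[:3])
    return np.array(out)
E
python3 - <<'E'
from h import *
np.set_printoptions(precision=1,suppress=True)
p=shot("wrist");P=cloud(p,(255,130,325,205))
P=P[(P[:,2]>64)&(P[:,2]<78)]
rc=cv2.minAreaRect(P[:,:2].astype(np.float32));print(len(P),P.mean(0),rc,cv2.boxPoints(rc))
E
```

```text
852 [584.2 160.9  70. ] ((584.0360107421875, 160.45010375976562), (56.05198669433594, 20.094837188720703), 48.56139373779297) [[558.  146.1]
 [573.  132.8]
 [610.1 174.8]
 [595.1 188.1]]
```

Call:
{"fn": "play_rows", "kwargs": {
  "dp": [
    [7, 4, -20],
    [7.8, 3.6, -35],
    [0, 0, -35],
    [0, 0, -35],
    [0, 0, -30],
    [0, 0, -20],
    [0, 0, 0],
    [0, 0, 0]
  ],
  "yaw": [-4, -3.4, 0, 0, 0, 0, 0, 0]
}}

```text
t: 3.9
ee_pos: [583.1, 157.3, 95.3]
orientation: [-2.869, -1.279, 0.003]
ft_force: [-0.1, -0.2, 1.2]
width: 88.1
grasp_force: 0.0
```

```bash
python3 - <<'E'
from h import *
np.set_printoptions(precision=1,suppress=True)
o=ctrl.get_obs();M=R.from_rotvec(o["orientation"]).as_matrix();print(o["ee_pos"],np.degrees(np.arctan2(M[1,0],M[0,0])))
p=shot("wrist")
d=[x for x in models.look_for(p,"knob_mid")][:4];print([(x["conf"],x["bbox"]) for x in d])
P=cloud(p,(150,60,420,300))
P=P[(P[:,2]>64)&(P[:,2]<76)&(np.hypot(P[:,0]-584,P[:,1]-160)<45)]
rc=cv2.minAreaRect(P[:,:2].astype(np.float32));print(len(P),P.mean(0),rc)
E
```

```text
[583.1 157.3  95.3] 48.03666060132388
[(0.79, [278.4, 219.9, 81.7, 106.4]), (0.61, [226.9, 359.4, 69.9, 45.4]), (0.59, [360.3, 310.9, 70.8, 91.5]), (0.45, [176.7, 370.6, 28.4, 9.1])]
2763 [585.8 162.8  70.1] ((584.308349609375, 161.28045654296875), (55.592647552490234, 20.130393981933594), 48.44194412231445)
```

Call:
{"fn": "play_rows", "kwargs": {
  "dp": [
    [1.2, 3.7, -25],
    [0, 0, -18],
    [0, 0, -8],
    [0, 0, 0]
  ],
  "yaw": [0.4, 0, 0, 0]
}}

```text
t: 4.33
ee_pos: [584.7, 162.0, 44.6]
orientation: [-2.864, -1.291, 0.001]
ft_force: [-0.7, -0.1, 0.0]
width: 87.7
grasp_force: 0.0
```

Call:
{"fn": "play_rows", "kwargs": {
  "dp": [
    [0, 0, 0],
    [0, 0, 0],
    [0, 0, 0],
    [0, 0, 0],
    [0, 0, 0],
    [0, 0, 0],
    [0, 0, 0],
    [0, 0, 0]
  ],
  "yaw": [0, 0, 0, 0, 0, 0, 0, 0],
  "gripper": 1
}}

```text
t: 5.0
ee_pos: [584.9, 162.3, 44.7]
orientation: [2.864, 1.291, 0.0]
ft_force: [-0.6, -0.2, 0.1]
width: 37.8
grasp_force: 0.0
```

Call:
{"fn": "play_rows", "kwargs": {
  "dp": [
    [0, 0, 0],
    [0, 0, 0],
    [0, 0, 0],
    [0, 0, 0],
    [0, 0, 0],
    [0, 0, 0]
  ],
  "yaw": [0, 0, 0, 0, 0, 0]
}}

```text
t: 5.5
ee_pos: [584.8, 162.3, 44.6]
orientation: [-2.864, -1.291, 0.0]
ft_force: [0.0, 0.1, -0.3]
width: 19.9
grasp_force: 30.0
```

Call:
{"fn": "play_rows", "kwargs": {
  "dp": [
    [0, 0, 10],
    [0, 0, 30],
    [0, 0, 40],
    [0, 0, 40],
    [0, 0, 40],
    [0, 0, 40],
    [0, 0, 0]
  ],
  "yaw": [0, 0, 0, 0, 0, 0, 0]
}}

```text
t: 6.08
ee_pos: [589.1, 163.3, 254.1]
orientation: [2.862, 1.29, 0.022]
ft_force: [1.4, 0.2, -1.0]
width: 19.8
grasp_force: 30.0
```

```bash
python3 - <<'E'
from h import *
np.set_printoptions(precision=1,suppress=True)
p=shot("top");
c=np.array([545.,-157,125])
P=cloud(p,(270,170,370,270))
# crude panel fit by ransac
rng=np.random.default_rng(0);best=None
Q=P[(P[:,2]>70)]
for _ in range(500):
    a=Q[rng.choice(len(Q),3,False)];n=np.cross(a[1]-a[0],a[2]-a[0]);l=np.linalg.norm(n)
    if l<1:continue
    n/=l;n*=np.sign(n[2])
    if not .8<n[2]<.92: continue
    s=(abs((Q-a[0])@n)<1.5).sum()
    if best is None or s>best[0]:best=(s,n,a[0])
s,n,a=best;I=Q[abs((Q-a)@n)<1.5];m=I.mean(0);n=np.linalg.svd(I-m,full_matrices=False)[2][2];n*=np.sign(n[2])
print(s,len(Q),n.round(3),m,"tilt",np.degrees(np.arccos(n[2])),"az",np.degrees(np.arctan2(-n[1],-n[0])))
# rect of panel inliers in-plane
ux=np.array([-n[0],-n[1],0]);ux/=np.linalg.norm(ux);v=np.cross([0,0,1],ux);u=np.cross(v,n)
rc=cv2.minAreaRect(np.c_[(I-m)@u,(I-m)@v].astype(np.float32));print("rect",rc,"centre",m+u*rc[0][0]+v*rc[0][1])
# drive parts: flange 7.5 above the panel, spindle higher
h=(Q-m)@n
for lo,hi in [(5.5,9.5),(15,20),(25,45)]:
    S=Q[(h>lo)&(h<hi)&(np.linalg.norm(Q[:,:2]-c[:2],axis=1)<70)];print(lo,len(S),S.mean(0) if len(S) else 0)
for k in ["drive_face","spindle_tip","pointer_tip","mark"]:
    for d in models.landmark_of(p,k)[:1]:
        cc,r=d["location"];print(k,round(d["conf"],2),np.round([cc,r],1))
E
```

```text
905 3612 [-0.5  0.   0.9] [ 552.4 -163.2  119. ] tilt 29.171139109114637 az -4.9909933940517535
rect ((-5.5640869140625, 1.1339569091796875), (155.2023468017578, 159.84307861328125), 88.7372055053711) centre [ 547.6 -161.7  116.3]
5.5 243 [ 545.3 -162.   123.6]
15 70 [ 539.8 -157.8  131.8]
25 19 [ 530.4 -158.8  149.8]
drive_face 0.94 [321.2 222.5]
spindle_tip 0.82 [323.2 231.5]
pointer_tip 0.56 [310.7 217.2]
mark 0.88 [324.1 204.6]
```

Call:
{"fn": "play_rows", "kwargs": {
  "dp": [
    [-13, -32, 4],
    [-13, -32, 4],
    [-13, -32, 4],
    [-13, -32, 4],
    [-13, -32, 4],
    [-13, -32, 4],
    [-13, -32, 4],
    [-13, -32, 4]
  ],
  "yaw": [-5.4, -5.4, -5.4, -5.4, -5.4, -5.4, -5.4, -5.4]
}}

```text
t: 7.0
ee_pos: [478.9, -94.8, 274.9]
orientation: [-3.138, -0.139, 0.006]
ft_force: [0.7, 0.1, -2.5]
width: 19.7
grasp_force: 30.0
```

Call:
{"fn": "play_rows", "kwargs": {
  "dp": [
    [-13, -32, 0],
    [-13, -32, 0],
    [0, 0, 0],
    [0, 0, 0]
  ],
  "yaw": [-5.4, -5.4, 0, 0]
}}

```text
t: 7.33
ee_pos: [453.4, -158.8, 275.1]
orientation: [-3.137, 0.155, 0.005]
ft_force: [0.5, 0.1, -1.5]
width: 20.0
grasp_force: 30.0
```

```bash
cat > fit.py <<'E'
from h import *
np.set_printoptions(precision=2,suppress=True)
o=ctrl.get_obs();M=R.from_rotvec(o["orientation"]).as_matrix();print(o["t"],o["ee_pos"],"yaw",np.degrees(np.arctan2(M[1,0],M[0,0])))
p=shot("wrist");save(p,"w2.png");print("cam",p["T"][:3,3])
H,W=p["range_z"].shape
P=cloud(p,(0,0,W,H));Q=P[(P[:,2]>60)&(P[:,2]<175)&(abs(P[:,0]-550)<110)&(abs(P[:,1]+162)<100)]
rng=np.random.default_rng(0);best=(0,)
for _ in range(600):
    a=Q[rng.choice(len(Q),3,False)];n=np.cross(a[1]-a[0],a[2]-a[0]);l=np.linalg.norm(n)
    if l<1:continue
    n=n/l*np.sign(n[2])
    if not .8<n[2]<.92: continue
    s=(abs((Q-a[0])@n)<1.).sum()
    if s>best[0]:best=(s,n,a[0])
s,n,a=best;I=Q[abs((Q-a)@n)<1.];m=I.mean(0);n=np.linalg.svd(I-m,full_matrices=False)[2][2];n*=np.sign(n[2])
print(s,len(Q),"n",n,m,"tilt",np.degrees(np.arccos(n[2])),"az",np.degrees(np.arctan2(-n[1],-n[0])))
ux=np.array([-n[0],-n[1],0]);ux/=np.linalg.norm(ux);v=np.cross([0,0,1],ux);u=np.cross(v,n)
rc=cv2.minAreaRect(np.c_[(I-m)@u,(I-m)@v].astype(np.float32));print("rect",rc,"centre",m+u*rc[0][0]+v*rc[0][1])
h=(Q-m)@n;q=np.c_[(Q-m)@u,(Q-m)@v]
for lo,hi in [(6,9),(16,19.5),(30,44)]:
    S=(h>lo)&(h<hi)&(np.hypot(*q.T)<60)
    if S.sum()>5:
        cc,rr=cv2.minEnclosingCircle(q[S].astype(np.float32));print(lo,S.sum(),q[S].mean(0),cc,rr,"world",m+u*cc[0]+v*cc[1])
    if lo==6: np.save("flange.npy",q[S])
for k in ["drive_face","spindle_tip","pointer_tip","mark"]:
    for d in models.landmark_of(p,k)[:1]:
        c,r=d["location"];
        # meet plane at height
        hh={"drive_face":7.5,"spindle_tip":41.5,"pointer_tip":7,"mark":1}[k]
        D=p["T"][:3,:3]@ray(p,c,r);O=p["T"][:3,3];X=O+D*((hh-(O-m)@n)/(D@n));print(k,round(d["conf"],2),(round(c),round(r)),X,"plane uv",(X-m)@u,(X-m)@v)
E
python3 fit.py
```

```text
7.3333 [ 453.42 -158.77  275.06] yaw -5.6562127160062365
cam [ 527.55 -166.56  437.06]
12967 25726 n [-0.5   0.05  0.87] [ 557.4  -162.76  121.86] tilt 29.933546638464723 az -6.172045861545305
rect ((-28.791160583496094, 0.46376800537109375), (190.69447326660156, 155.21351623535156), 0.248807892203331) centre [ 532.64 -159.61  107.5 ]
6 2529 [-8.96  2.46] (-1.9608712196350098, -0.09046255052089691) 57.93890380859375 world [ 555.7  -162.66  120.88]
16 939 [-11.18   0.06] (-12.73620319366455, 0.7115449905395508) 31.55014419555664 world [ 546.5  -160.86  115.51]
30 188 [-10.74   0.24] (-12.929492950439453, 0.3192041516304016) 6.498563289642334 world [ 546.29 -161.23  115.41]
drive_face 0.83 (272, 102) [ 544.24 -159.69  122.79] plane uv -11.159036059401789 1.629719362069564
spindle_tip 0.96 (270, 121) [ 526.24 -156.39  151.52] plane uv -12.635080504046877 2.9751832516228434
pointer_tip 0.84 (227, 78) [ 571.09 -120.9   135.19] plane uv 14.547580012919733 43.08996601824445
mark 0.66 (273, 44) [ 595.92 -166.28  145.29] plane uv 45.21155425880546 0.6401227022457584
```

View pics/w2.png

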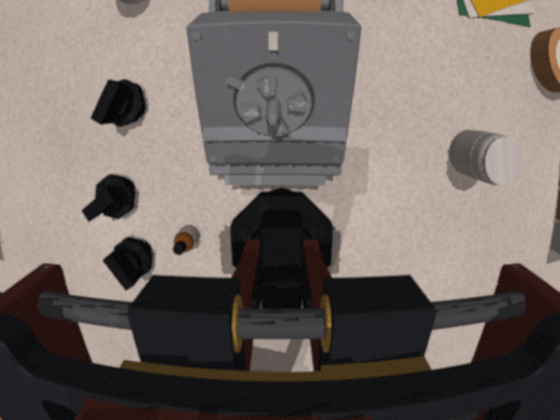

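Call:
{"fn": "play_rows", "kwargs": {
  "dp": [
    [25, -10, 0],
    [25, -10, 0],
    [25, -10, 0],
    [25, -10, -10],
    [25.6, -11, -20],
    [0, 0, -25],
    [0, 0, -10],
    [0, 0, 0]
  ],
  "yaw": [-0.5, 0, 0, 0, 0, 0, 0, 0]
}}

```text
t: 8.25
ee_pos: [578.6, -206.9, 208.2]
orientation: [-3.135, 0.161, 0.011]
ft_force: [-0.7, -0.3, -1.1]
width: 19.8
grasp_force: 30.0
```

Call:
{"fn": "play_rows", "kwargs": {
  "dp": [
    [0, 0, -5],
    [0, 0, -5],
    [0, 0, 0]
  ],
  "yaw": [0, 0, 0]
}}

```text
t: 8.5
ee_pos: [580.3, -208.4, 202.0]
orientation: [3.137, -0.163, 0.001]
ft_force: [-0.5, 0.0, -2.1]
width: 19.7
grasp_force: 30.0
```

Call:
{"fn": "play_rows", "kwargs": {
  "dp": [
    [0, 0, -3],
    [-5.3, 0.5, -3],
    [-5.3, 0.5, -3.5],
    [-4.8, 0.5, -4],
    [-4.6, 0.5, -4],
    [-4, 0.5, -4.7],
    [-4, 0.5, -4.8],
    [0, 0, 0]
  ],
  "yaw": [0, 0, 0, 0, 0, 0, 0, 0]
}}

```text
t: 9.17
ee_pos: [553.0, -206.3, 177.2]
orientation: [3.136, -0.165, 0.006]
ft_force: [-4.1, 0.8, 13.0]
width: 20.1
grasp_force: 41.8
```

Call:
{"fn": "play_rows", "kwargs": {
  "dp": [
    [1, 0, -3],
    [0, 0, -2],
    [0, 0, 0]
  ],
  "yaw": [0, 0, 0]
}}

```text
t: 9.42
ee_pos: [553.3, -206.7, 176.4]
orientation: [3.136, -0.164, 0.004]
ft_force: [-21.8, 3.3, 51.8]
width: 19.8
grasp_force: 52.6
```

Call:
{"fn": "play_rows", "kwargs": {
  "dp": [
    [-6, 0, 15],
    [-6, 0, 15],
    [0, 0, 0],
    [0, 0, 0]
  ],
  "yaw": [0, 0, 0, 0]
}}

```text
t: 9.75
ee_pos: [541.4, -205.9, 200.2]
orientation: [3.137, -0.164, 0.002]
ft_force: [-0.1, 0.5, -2.1]
width: 19.7
grasp_force: 46.4
```

```bash
python3 - <<'E'
from h import *
np.set_printoptions(precision=1,suppress=True)
o=ctrl.get_obs();print(o["t"],o["ee_pos"],o["qpos"])
p=shot("wrist")
a=cv2.cvtColor(p["pixels"],cv2.COLOR_RGB2BGR)[120:330,170:400]
b=cv2.resize(a,None,fx=2,fy=2)
s=shot("scene");e=o["ee_pos"]
q=s["T"][:3,:3].T@(e-s["T"][:3,3]);c=int(s["cx"]+s["fx"]*q[0]/-q[2]);r=int(s["cy"]-s["fy"]*q[1]/-q[2]);print(c,r)
t=cv2.resize(cv2.cvtColor(s["pixels"],cv2.COLOR_RGB2BGR)[max(0,r-35):r+70,max(c-50,0):c+65],None,fx=4,fy=4,interpolation=cv2.INTER_CUBIC)[:420]
cv2.imwrite("pics/m1.png",np.hstack([cv2.convertScaleAbs(b,alpha=1.8),t])[:, :800])
# disc face / points ahead of tool, fit normal of disc upper face
P=cloud(p,(200,120,360,330))
T=np.linalg.inv(np.r_[np.c_[R.from_rotvec(o["orientation"]).as_matrix(),e],[[0,0,0,1]]])
L=(T[:3,:3]@P.T).T+T[:3,3]
L=L[(abs(L[:,1])<40)&(L[:,2]>-25)&(L[:,2]<55)&(L[:,0]>0)&(L[:,0]<60)]
for y0 in (-20,-8,4,16):
    S=L[(abs(L[:,1]-y0)<2)];S=S[np.argsort(S[:,0])];print(y0,[tuple(x.round(0)) for x in S[::max(1,len(S)//14)][:,[0,2]]])
E
```

```text
9.75 [ 541.4 -205.9  200.2] [-0.4  0.4  1.8  0.   1.   1.3]
245 129
-20 [(np.float64(0.0), np.float64(19.0)), (np.float64(7.0), np.float64(17.0)), (np.float64(10.0), np.float64(16.0)), (np.float64(12.0), np.float64(15.0)), (np.float64(14.0), np.float64(14.0)), (np.float64(17.0), np.float64(13.0)), (np.float64(20.0), np.float64(13.0)), (np.float64(23.0), np.float64(13.0)), (np.float64(25.0), np.float64(11.0)), (np.float64(28.0), np.float64(11.0)), (np.float64(30.0), np.float64(10.0)), (np.float64(32.0), np.float64(17.0)), (np.float64(53.0), np.float64(54.0)), (np.float64(56.0), np.float64(54.0)), (np.float64(59.0), np.float64(50.0))]
-8 [(np.float64(21.0), np.float64(-24.0)), (np.float64(23.0), np.float64(11.0)), (np.float64(24.0), np.float64(-16.0)), (np.float64(25.0), np.float64(-14.0)), (np.float64(26.0), np.float64(-18.0)), (np.float64(27.0), np.float64(11.0)), (np.float64(28.0), np.float64(-9.0)), (np.float64(30.0), np.float64(10.0)), (np.float64(33.0), np.float64(9.0)), (np.float64(36.0), np.float64(8.0)), (np.float64(37.0), np.float64(11.0)), (np.float64(39.0), np.float64(20.0)
[... 564 characters left out ...]
oat64(19.0)), (np.float64(42.0), np.float64(27.0)), (np.float64(54.0), np.float64(53.0)), (np.float64(59.0), np.float64(51.0))]
16 [(np.float64(10.0), np.float64(3.0)), (np.float64(11.0), np.float64(-3.0)), (np.float64(12.0), np.float64(-18.0)), (np.float64(12.0), np.float64(-13.0)), (np.float64(12.0), np.float64(0.0)), (np.float64(14.0), np.float64(-2.0)), (np.float64(16.0), np.float64(8.0)), (np.float64(20.0), np.float64(12.0)), (np.float64(24.0), np.float64(11.0)), (np.float64(27.0), np.float64(10.0)), (np.float64(31.0), np.float64(10.0)), (np.float64(34.0), np.float64(14.0)), (np.float64(37.0), np.float64(20.0)), (np.float64(54.0), np.float64(54.0)), (np.float64(59.0), np.float64(51.0))]
```

View pics/m1.png

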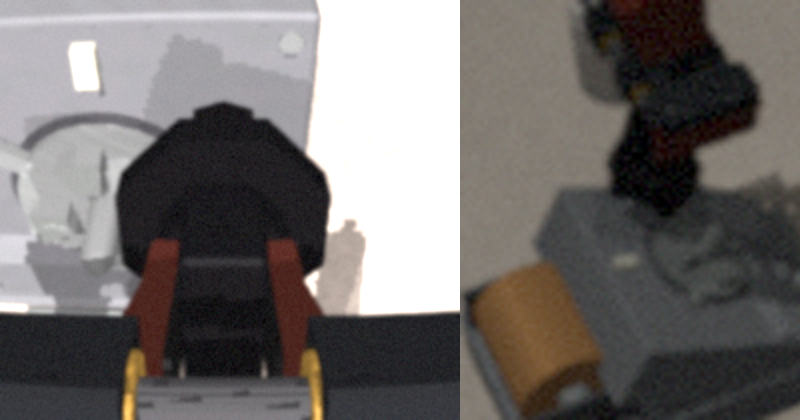

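Call:
{"fn": "play_rows", "kwargs": {
  "dp": [
    [0, 0, 12],
    [-8, 12.2, 0],
    [-8, 12.2, 0],
    [-8, 12.2, 0],
    [-6, 12.2, 0],
    [0.4, 0, -10],
    [0, 0, 0],
    [0, 0, 0]
  ],
  "yaw": [0, 0, 0, 0, 0, 0, 0, 0]
}}

```text
t: 10.52
ee_pos: [511.8, -156.8, 201.1]
orientation: [-3.137, 0.163, 0.002]
ft_force: [-0.7, 0.2, -1.7]
width: 19.4
grasp_force: 46.4
```

```bash
python3 - <<'E'
from h import *
np.set_printoptions(precision=1,suppress=True)
o=ctrl.get_obs();print(o["t"],o["ee_pos"],o["qpos"][5])
p=shot("wrist");cv2.imwrite("pics/w3.png",cv2.resize(cv2.convertScaleAbs(cv2.cvtColor(p["pixels"],cv2.COLOR_RGB2BGR)[60:330,170:400],alpha=1.6),None,fx=2,fy=2))
E
```

```text
10.5167 [ 511.8 -156.8  201.1] 1.3552007360586455
```

View pics/w3.png

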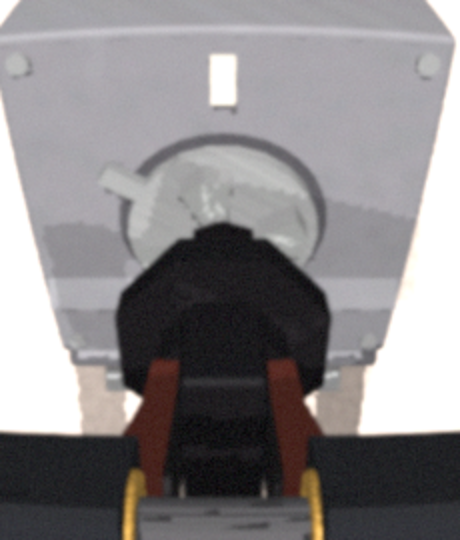

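Call:
{"fn": "play_rows", "kwargs": {
  "dp": [
    [0.5, 0, -8],
    [0.5, -0.5, -8],
    [0, 0, -2],
    [0, 0, 0]
  ],
  "yaw": [0, 0, 0, 0]
}}

```text
t: 10.9
ee_pos: [512.3, -157.5, 182.4]
orientation: [-3.137, 0.164, 0.003]
ft_force: [-0.2, 0.0, -0.7]
width: 19.7
grasp_force: 46.4
```

Call:
{"fn": "play_rows", "kwargs": {
  "dp": [
    [1, 0, -1.7],
    [1, 0, -1.7],
    [1, 0, -1.7],
    [1, 0, -1.7],
    [0, 0, 0]
  ],
  "yaw": [0, 0, 0, 0, 0]
}}

```text
t: 11.32
ee_pos: [517.1, -157.4, 176.7]
orientation: [-3.137, 0.164, 0.0]
ft_force: [0.1, -0.7, -1.7]
width: 20.0
grasp_force: 46.4
```

Call:
{"fn": "play_rows", "kwargs": {
  "dp": [
    [1, 0, -1.7],
    [1, 0, -1.7],
    [0, 0, 0]
  ],
  "yaw": [0, 0, 0]
}}

```text
t: 11.57
ee_pos: [518.7, -157.5, 174.3]
orientation: [3.137, -0.163, -0.001]
ft_force: [-5.3, 0.6, 8.4]
width: 19.6
grasp_force: 46.8
```

Call:
{"fn": "play_rows", "kwargs": {
  "dp": [
    [1, 0, -1.7],
    [1, 0, -1.7],
    [0, 0, 0]
  ],
  "yaw": [0, 0, 0]
}}

```text
t: 11.82
ee_pos: [518.0, -157.4, 172.4]
orientation: [3.137, -0.163, -0.009]
ft_force: [-22.7, 0.3, 32.0]
width: 19.9
grasp_force: 54.5
```

Call:
{"fn": "play_rows", "kwargs": {
  "dp": [
    [0, 0, 0],
    [0, 0, 0],
    [0, 0, 0],
    [0, 0, 0]
  ],
  "yaw": [0, 0, 0, 0],
  "gripper": 0.68
}}

```text
t: 12.15
ee_pos: [521.5, -157.5, 170.2]
orientation: [3.137, -0.164, 0.002]
ft_force: [0.3, 0.1, 1.3]
width: 28.5
grasp_force: 0.3
```

```bash
python3 - <<'E'
from h import *
np.set_printoptions(precision=1,suppress=True)
o=ctrl.get_obs();print(o["t"],o["ee_pos"],o["ft_force"])
p=shot("wrist");cv2.imwrite("pics/w4.png",cv2.resize(cv2.convertScaleAbs(cv2.cvtColor(p["pixels"],cv2.COLOR_RGB2BGR)[60:330,170:400],alpha=1.8),None,fx=2,fy=2))
E
```

```text
12.15 [ 521.5 -157.5  170.2] [0.3 0.1 1.3]
```

View pics/w4.png

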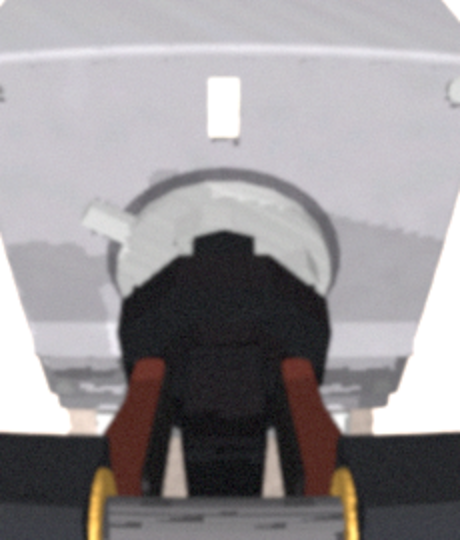

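```bash
cat > kn.py <<'E'
from h import *
np.set_printoptions(precision=1,suppress=True)
A=np.array([546.4,-161,115.4]);az=np.radians(-6.2);ux=np.array([np.cos(az),np.sin(az),0]);v=np.array([-np.sin(az),np.cos(az),0])
d=-.5*ux+np.array([0,0,.866]);u=.866*ux+np.array([0,0,.5])
B=np.c_[u,v,d]
def prof(bx=(100,60,460,400)):
    p=shot("wrist");P=cloud(p,bx);px=p["pixels"]
    L=(P-A)@B;return p,L
E
python3 - <<'E'
from kn import *
p,L=prof((180,100,380,330))
for y0 in (-22,0,22):
    S=L[(abs(L[:,1]-y0)<1.5)&(L[:,2]>-5)&(L[:,2]<110)&(abs(L[:,0])<60)]
    b=[(u0,S[abs(S[:,0]-u0)<1.5,2]) for u0 in range(-50,60,3)]
    print(y0,[(k,round(float(np.median(x))),round(float(x.max()))) for k,x in b if len(x)])
E
```

```text
-22 [(-2, 41, 42), (1, 42, 42), (4, 42, 42), (7, 41, 43), (10, 41, 42), (13, 13, 43), (16, 42, 57), (19, 37, 62), (22, 36, 68), (25, 68, 73), (28, 7, 79), (31, 80, 85), (34, 85, 90), (37, 90, 94), (40, 95, 100), (43, 1, 104), (46, 0, 1), (49, 0, 1), (52, 0, 1), (55, 0, 1), (58, 0, 1)]
0 [(1, 88, 88), (4, 88, 88), (7, 87, 88), (10, 87, 88), (13, 88, 88), (16, 47, 88), (19, 42, 88), (22, 87, 88), (25, 74, 88), (28, 41, 87), (31, 17, 42), (34, 6, 8), (37, 1, 8), (40, 1, 3), (43, 0, 1), (46, 0, 1), (49, 0, 2), (55, 5, 6), (58, 5, 6)]
22 [(-2, 41, 42), (1, 42, 42), (4, 41, 43), (7, 41, 43), (10, 41, 42), (13, 41, 43), (16, 41, 58), (19, 37, 63), (22, 39, 69), (25, 69, 75), (28, 8, 80), (31, 81, 85), (34, 85, 89), (37, 91, 95), (40, 96, 99), (43, 100, 105), (46, 0, 106), (49, 0, 1), (52, 0, 2), (55, 0, 1), (58, 0, 1)]
```

Call:
{"fn": "play_rows", "kwargs": {
  "dp": [
    [-5, 0.5, 0],
    [-5, 0.5, 0],
    [0, 0, 0],
    [0, 0, 0]
  ],
  "yaw": [0, 0, 0, 0],
  "gripper": 0.74
}}

```text
t: 12.58
ee_pos: [510.3, -156.3, 169.9]
orientation: [-3.137, 0.164, 0.001]
ft_force: [0.2, -0.4, -0.7]
width: 23.0
grasp_force: 0.0
```

Call:
{"fn": "play_rows", "kwargs": {
  "dp": [
    [0, 0, 0],
    [0, 0, 0],
    [0, 0, 0],
    [0, 0, 0],
    [0, 0, 0],
    [0, 0, 0]
  ],
  "yaw": [-6, -6, -6, -6, -6, 0]
}}

```text
t: 13.08
ee_pos: [512.9, -155.9, 171.7]
orientation: [-2.983, 0.978, -0.006]
ft_force: [2.5, 4.1, 9.8]
width: 23.1
grasp_force: 18.4
```

```bash
cat >> kn.py <<'E'
def state():
    o=ctrl.get_obs();M=R.from_rotvec(o["orientation"]).as_matrix()
    print(round(o["t"],2),o["ee_pos"],"tcp uvd",(o["ee_pos"]-A)@B,"yaw",np.degrees(np.arctan2(M[1,0],M[0,0])),"q6",o["qpos"][5],"F",o["ft_force"],"w",o["width"])
    p,L=prof()
    g=(np.hypot(L[:,0],L[:,1])<31)
    for lo,hi in [(28,46),(74,92)]:
        h=L[g&(L[:,2]>lo)&(L[:,2]<hi),2];c,e=np.histogram(h,bins=np.arange(lo,hi+1));i=c.argmax();print("level",e[i],c[i],"total",len(h))
        top=e[i]
    S=L[g&(abs(L[:,2]-top-.5)<1.8)]
    # bar top, exclude the finger by fit
    rc=cv2.minAreaRect(S[:,:2].astype(np.float32));print("bar",rc)
    r=np.hypot(L[:,0],L[:,1]);S=L[(r>39.5)&(r<50)&(L[:,2]>3.5)&(L[:,2]<10)]
    a=np.degrees(np.arctan2(S[:,1],S[:,0]));k=np.cos(np.radians(a-np.median(a)))>.95;print("pointer",len(S),a[k].mean() if k.any() else None,np.median(a) if len(a) else None)
    return p
def pic(p,f): cv2.imwrite("pics/"+f,cv2.resize(cv2.convertScaleAbs(cv2.cvtColor(p["pixels"],cv2.COLOR_RGB2BGR)[60:330,140:430],alpha=1.8),None,fx=2,fy=2))
E
python3 - <<'E'
from kn import *
p=state();pic(p,"w5.png")
E
```

```text
13.08 [ 512.9 -155.9  171.7] tcp uvd [-1.2  1.5 65.7] yaw -36.294043930025815 q6 1.884327314901105 F [2.5 4.1 9.8] w 23.146403879238765
level 40 848 total 4186
level 87 847 total 3829
bar ((7.03034782409668, -1.912363052368164), (34.607723236083984, 45.195152282714844), 67.0398941040039)
pointer 228 56.47625153097823 55.824401273987576
```

View pics/w5.png

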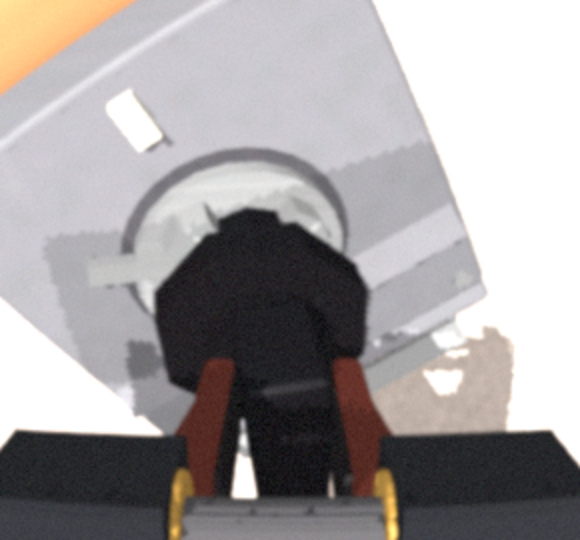

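Call:
{"fn": "play_rows", "kwargs": {
  "dp": [
    [0, 0, 0],
    [0, 0, 0],
    [0, 0, 0]
  ],
  "yaw": [-4, -4, 0]
}}

```text
t: 13.38
ee_pos: [513.6, -155.2, 171.5]
orientation: [-2.907, 1.181, -0.008]
ft_force: [5.1, 8.0, 6.0]
width: 23.2
grasp_force: 19.3
```

```bash
python3 - <<'E'
from kn import *
p=state()
E
```

```text
13.38 [ 513.6 -155.2  171.5] tcp uvd [-0.7  2.3 65.2] yaw -44.22678039541424 q6 2.022231639198591 F [5.1 8.  6. ] w 23.242265880409107
level 39 589 total 3860
level 87 939 total 3814
bar ((9.933148384094238, 2.1039962768554688), (35.43531799316406, 45.81840896606445), 41.638118743896484)
pointer 223 56.728661763493456 55.79983036443422
```

Call:
{"fn": "play_rows", "kwargs": {
  "dp": [
    [0, 0, 0],
    [0, 0, 0],
    [0, 0, 0]
  ],
  "yaw": [0, 0, 0],
  "gripper": 0.55
}}

```text
t: 13.68
ee_pos: [510.6, -156.5, 169.9]
orientation: [2.913, -1.176, -0.001]
ft_force: [-0.1, 1.4, -0.1]
width: 37.9
grasp_force: 0.0
```

```bash
python3 - <<'E'
import re
s=open('kn.py').read()
s=s.replace('S=L[g&(abs(L[:,2]-top-.5)<1.8)]','S=L[(np.hypot(L[:,0],L[:,1])<28)&(abs(L[:,2]-top-.5)<1.5)]\n    np.save("S.npy",S)\n    for r0 in range(-28,29,4):\n        q=S[abs(S[:,0]-r0)<1,1]\n        if len(q)>2: print((r0,round(q.min()),round(q.max())),end=" ")\n    print()')
open('kn.py','w').write(s)
from kn import *
p=state();pic(p,"w6.png")
E
```

```text
13.68 [ 510.6 -156.5  169.9] tcp uvd [-4.   0.6 65.2] yaw -43.966792257202236 q6 2.0188945367207625 F [-0.1  1.4 -0.1] w 37.90637346929557
level 31 1915 total 3428
level 77 1797 total 3410
(-28, 4, 6) (-24, 2, 14) (-20, 0, 20) (-16, -3, 19) (-12, -15, 17) (-8, -17, 14) (-4, -28, 12) (0, -24, 10) (4, -15, 8) (8, -18, 21) (12, -21, 18) (16, -22, 17) (20, -19, 14) (24, -14, 11) 
bar ((-0.2938213348388672, -3.374542236328125), (53.753360748291016, 48.196739196777344), 1.4881423711776733)
pointer 267 56.631043540411916 54.47028285691941
```

View pics/w6.png

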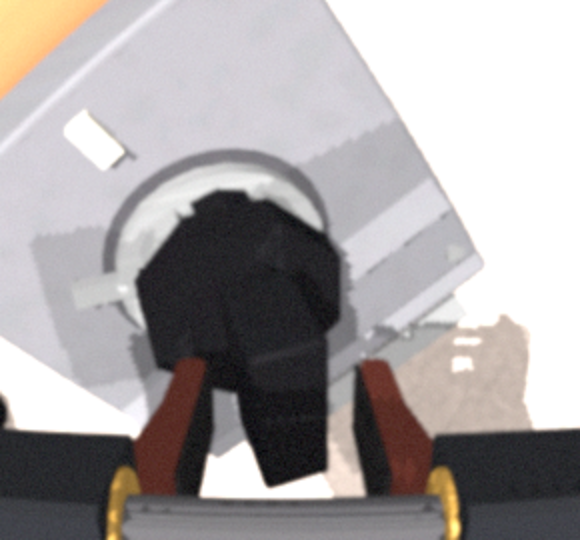

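Call:
{"fn": "play_rows", "kwargs": {
  "dp": [
    [0, 0, 20],
    [0, 0, 20],
    [0, 0, 0],
    [0, 0, 0],
    [0, 0, 0],
    [0, 0, 0],
    [0, 0, 0]
  ],
  "yaw": [0, 0, 0, 0, 0, 0, 0],
  "gripper": 1
}}

```text
t: 14.32
ee_pos: [510.2, -156.3, 209.0]
orientation: [2.913, -1.176, -0.003]
ft_force: [0.2, -0.5, -0.1]
width: 0.7
grasp_force: 0.0
```

Call:
{"fn": "play_rows", "kwargs": {
  "dp": [
    [0, 0, -8],
    [0, 0, -6],
    [0, 0, -4],
    [0, 0, -3],
    [0, 0, 0]
  ],
  "yaw": [0, 0, 0, 0, 0]
}}

```text
t: 14.73
ee_pos: [510.9, -156.4, 189.6]
orientation: [-2.913, 1.176, 0.0]
ft_force: [-4.2, 1.9, 13.3]
width: 0.3
grasp_force: 6.7
```

Call:
{"fn": "play_rows", "kwargs": {
  "dp": [
    [0, 0, -1.5],
    [0, 0, -1],
    [0, 0, 0]
  ],
  "yaw": [0, 0, 0]
}}

```text
t: 14.98
ee_pos: [511.3, -156.5, 189.0]
orientation: [-2.913, 1.176, -0.002]
ft_force: [-9.9, 2.8, 27.0]
width: 0.4
grasp_force: 14.6
```

Call:
{"fn": "play_rows", "kwargs": {
  "dp": [
    [0, 0, 12],
    [0, 0, 10],
    [0, 0, 0],
    [0, 0, 0]
  ],
  "yaw": [0, 0, 0, 0]
}}

```text
t: 15.32
ee_pos: [511.2, -156.5, 208.7]
orientation: [-2.913, 1.176, -0.002]
ft_force: [-0.0, -0.1, 0.5]
width: 0.3
grasp_force: 0.0
```

```bash
python3 - <<'E'
from kn import *
p=state()
E
```

```text
15.32 [ 511.2 -156.5  208.7] tcp uvd [15.9  0.6 98.5] yaw -43.97388152815622 q6 2.018877330911031 F [-0.  -0.1  0.5] w 0.3339934147903776
level 31 1363 total 2533
level 77 607 total 1059
(-4, -10, -8) (0, -13, -6) (4, -15, 0) (8, -18, 1) (12, -20, 3) (16, -22, 1) (20, -20, -2) (24, -14, -4) 
bar ((4.47489070892334, -4.180492401123047), (19.71681022644043, 42.936119079589844), 59.859275817871094)
pointer 202 56.51335369323365 54.22347825833438
```

```bash
cat > path.py <<'E'
from kn import *
def tcp(th,r=18,extra=0,d0=60,yawrel=-38):
    t=np.radians(th);b=np.array([np.cos(t),np.sin(t)]);n=np.array([-b[1],b[0]])
    hor=np.degrees(np.arctan2(b[1],b[0]*.866));de=np.radians(hor-yawrel)
    e=13.5*abs(np.cos(de))+10*abs(np.sin(de))
    c=r*b+(10+e+extra)*n
    return A+B@np.r_[c,d0]
if __name__=="__main__":
    s=tcp(-30,extra=5);print("start",s,"from",s-ctrl.get_obs()["ee_pos"])
    q=s
    for th in range(-30,-111,-10):
        w=tcp(th);print(th,w,"step",w-q);q=w
E
python3 path.py
```

```text
start [ 544.3 -144.4  182.5] from [ 33.5  12.  -25.7]
-30 [ 541.7 -148.5  181.2] step [-2.6 -4.1 -1.2]
-40 [ 542.8 -153.4  182.1] step [ 1.1 -4.9  0.9]
-50 [ 543.8 -157.9  183. ] step [ 1.  -4.6  0.9]
-60 [ 543.8 -163.1  183.3] step [ 0.  -5.1  0.3]
-70 [ 542.7 -168.4  183. ] step [-1.1 -5.3 -0.3]
-80 [ 540.5 -173.5  182.1] step [-2.2 -5.1 -1. ]
-90 [ 537.2 -178.1  180.5] step [-3.3 -4.6 -1.6]
-100 [ 533.  -181.8  178.3] step [-4.2 -3.7 -2.2]
-110 [ 528.1 -184.3  175.6] step [-4.9 -2.5 -2.7]
```

Call:
{"fn": "play_rows", "kwargs": {
  "dp": [
    [17, 6, 0],
    [16.5, 6, 0],
    [0, 0, -13],
    [0, 0, -13],
    [0, 0, 0],
    [-2.6, -4.1, -1],
    [0, 0, 0]
  ],
  "yaw": [0, 0, 0, 0, 0, 0, 0]
}}

```text
t: 15.95
ee_pos: [541.2, -149.0, 181.3]
orientation: [2.913, -1.176, -0.002]
ft_force: [-0.4, -0.9, -0.3]
width: 0.4
grasp_force: 0.0
```

Call:
{"fn": "play_rows", "kwargs": {
  "dp": [
    [0.6, -2.5, 0.4],
    [0.5, -2.4, 0.5],
    [0.5, -2.3, 0.5],
    [0.5, -2.3, 0.4],
    [0, -2.5, 0.2],
    [0, -2.6, 0.1],
    [0, 0, 0]
  ],
  "yaw": [0, 0, 0, 0, 0, 0, 0]
}}

```text
t: 16.53
ee_pos: [544.0, -163.6, 183.8]
orientation: [-2.913, 1.177, -0.001]
ft_force: [0.4, 0.1, -0.7]
width: 0.5
grasp_force: 0.1
```

```bash
python3 - <<'E'
from kn import *
p=state();pic(p,"w7.png")
E
```

```text
16.53 [ 544.  -163.6  183.8] tcp uvd [32.4 -2.8 60.3] yaw -43.99407587463919 q6 2.0255912471205026 F [ 0.4  0.1 -0.7] w 0.5399657208308366
level 31 1248 total 2115
level 76 68 total 188
(12, -21, -20) (16, -23, -19) (20, -20, -14) (24, -15, -11) 
bar ((19.61042022705078, -17.28091049194336), (16.57276725769043, 4.381514072418213), 38.899227142333984)
pointer 182 56.2168409131981 55.26644352628507
```

View pics/w7.png

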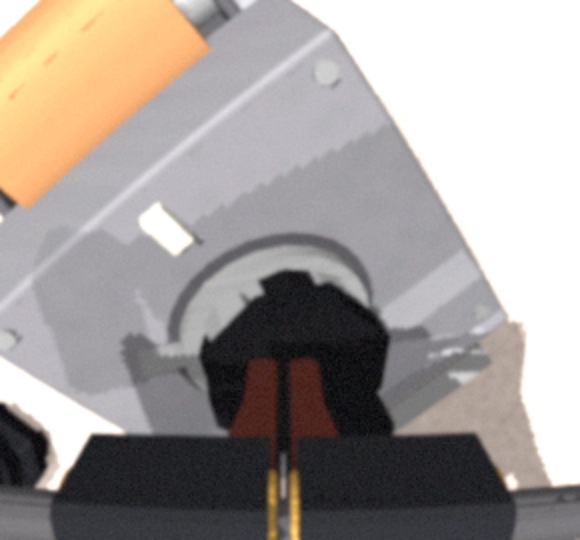

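Call:
{"fn": "play_rows", "kwargs": {
  "dp": [
    [-0.5, -2.6, -0.1],
    [-0.6, -2.7, -0.2],
    [-1, -2.5, -0.5],
    [-1.2, -2.6, -0.5],
    [0, 0, 0]
  ],
  "yaw": [0, 0, 0, 0, 0]
}}

```text
t: 17.0
ee_pos: [541.6, -173.0, 183.2]
orientation: [-2.91, 1.177, -0.003]
ft_force: [2.8, 6.6, 5.6]
width: 0.2
grasp_force: 4.0
```

```bash
python3 - <<'E'
from kn import *
p=state()
E
```

```text
17.0 [ 541.6 -173.   183.2] tcp uvd [ 30.9 -12.4  60.4] yaw -44.02604250514467 q6 2.006331182709292 F [2.8 6.6 5.6] w 0.19965918069809238
level 32 410 total 1941
level 74 20 total 40

bar ((0.0, 0.0), (0.0, 0.0), 0.0)
pointer 216 51.005175464008964 48.76067661261876
```

```bash
python3 - <<'E'
from kn import *
q=np.array([541.6,-173,183.2])
def T(th,e,r=18):
    t=np.radians(th);b=np.array([np.cos(t),np.sin(t)]);n=np.array([-b[1],b[0]]);return A+B@np.r_[r*b+(10+e)*n,60]
for th,e in [(-49,7)]+[(x,6) for x in (-49,-60,-70,-80,-90,-100,-106)]:
    w=T(th,e);print(th,w,w-q);q=w
E
```

```text
-49 [ 537.5 -162.5  179.7] [-4.1 10.5 -3.5]
-49 [ 536.8 -163.1  179.3] [-0.7 -0.6 -0.4]
-60 [ 535.4 -167.4  178.8] [-1.4 -4.4 -0.5]
-70 [ 533.6 -171.1  178. ] [-1.8 -3.7 -0.8]
-80 [ 531.2 -174.4  176.8] [-2.4 -3.3 -1.2]
-90 [ 528.4 -177.2  175.4] [-2.8 -2.8 -1.4]
-100 [ 525.2 -179.3  173.7] [-3.2 -2.2 -1.7]
-106 [ 523.2 -180.3  172.6] [-2.  -1.  -1.1]
```

Call:
{"fn": "play_rows", "kwargs": {
  "dp": [
    [-1, 5, -1.5],
    [-3, 5.5, -2],
    [-0.7, -0.6, -0.4],
    [-0.7, -2.2, -0.3],
    [-0.7, -2.2, -0.3],
    [-0.9, -1.9, -0.4],
    [-0.9, -1.9, -0.4],
    [0, 0, 0]
  ],
  "yaw": [0, 0, 0, 0, 0, 0, 0, 0]
}}

```text
t: 17.72
ee_pos: [534.5, -170.2, 178.2]
orientation: [-2.909, 1.176, -0.004]
ft_force: [6.6, 12.0, 8.1]
width: 0.7
grasp_force: 7.0
```

```bash
python3 - <<'E'
from kn import *
p=state()
E
```

```text
17.72 [ 534.5 -170.2  178.2] tcp uvd [ 22.  -10.4  59.8] yaw -44.03677775216457 q6 2.0048483446152137 F [ 6.6 12.   8.1] w 0.673566299551578
level 35 583 total 2763
level 78 81 total 258
(12, -25, -24) (16, -22, -20) 
bar ((13.223441123962402, -23.786062240600586), (10.920031547546387, 1.8599672317504883), 37.129234313964844)
pointer 227 39.40109379578282 37.06825395716656
```

Call:
{"fn": "play_rows", "kwargs": {
  "dp": [
    [-1.2, -1.7, -0.6],
    [-1.2, -1.6, -0.6],
    [-1.4, -1.4, -0.7],
    [-1.4, -1.4, -0.7],
    [0, 0, 0]
  ],
  "yaw": [0, 0, 0, 0, 0]
}}

```text
t: 18.18
ee_pos: [530.3, -177.0, 175.7]
orientation: [-2.91, 1.176, -0.009]
ft_force: [9.3, 8.7, 5.5]
width: 0.2
grasp_force: 5.6
```

```bash
python3 - <<'E'
from kn import *
p=state()
E
```

```text
18.18 [ 530.3 -177.   175.7] tcp uvd [ 17.8 -17.6  59.4] yaw -44.01189598460307 q6 1.9914323676531969 F [9.3 8.7 5.5] w 0.2350881229546553
level 35 536 total 2831
level 74 15 total 24
(8, -26, -26) 
bar ((8.300067901611328, -25.892541885375977), (0.935267984867096, 1.4653937816619873), 85.86810302734375)
pointer 249 17.777971221164325 16.44882399793566
```

Call:
{"fn": "play_rows", "kwargs": {
  "dp": [
    [-1.2, -1, -0.6],
    [-1.2, -0.9, -0.6],
    [-0.8, -0.6, -0.4],
    [0, 0, 0]
  ],
  "yaw": [0, 0, 0, 0]
}}

```text
t: 18.57
ee_pos: [527.4, -180.1, 174.2]
orientation: [-2.91, 1.176, -0.01]
ft_force: [9.1, 6.0, 5.5]
width: 0.6
grasp_force: 5.1
```

```bash
cat >> kn.py <<'E'
def ptr(p):
    H,W=p["range_z"].shape
    L=(cloud(p,(0,0,W,300))-A)@B
    # centre estimate from flange rim and mark from raised bar
    r=np.hypot(L[:,0],L[:,1])
    S=L[(r>40)&(r<52)&(L[:,2]>4)&(L[:,2]<9.5)]
    print("ptr pts",len(S),"u",np.percentile(S[:,0],[5,50,95]),"v",np.percentile(S[:,1],[2,10,50,90,98]),"ang",np.degrees(np.arctan2(np.median(S[:,1]),np.median(S[:,0]))))
    M=L[(L[:,0]>53)&(L[:,0]<72)&(abs(L[:,1])<12)&(L[:,2]>1.2)&(L[:,2]<9.5)]
    if len(M): print("mark pts",len(M),M.mean(0),"v",np.percentile(M[:,1],[2,50,98]),"u",np.percentile(M[:,0],[2,98]))
E
python3 - <<'E'
from kn import *
p=state();ptr(p)
E
```

```text
18.57 [ 527.4 -180.1  174.2] tcp uvd [ 14.8 -21.1  59.4] yaw -44.00303238063859 q6 1.9852712429179105 F [9.1 6.  5.5] w 0.5924274901674091
level 35 576 total 2866
level 91 1 total 1

bar ((0.0, 0.0), (0.0, 0.0), 0.0)
pointer 270 8.238720090360376 6.485840231090202
ptr pts 314 u [-40.7  43.7  50.1] v [-34.1 -30.5   5.2  10.2  11.2] ang 6.82182993209171
mark pts 374 [62.4 -0.2  4.5] v [-4.  -0.3  4.4] u [54.  69.7]
```

Call:
{"fn": "play_rows", "kwargs": {
  "dp": [
    [-0.9, -0.5, -0.5],
    [-0.9, -0.5, -0.5],
    [0, 0, 0],
    [0, 0, 0]
  ],
  "yaw": [0, 0, 0, 0]
}}

```text
t: 18.95
ee_pos: [525.7, -181.4, 173.3]
orientation: [-2.911, 1.176, -0.011]
ft_force: [9.5, 5.1, 5.2]
width: 0.5
grasp_force: 4.9
```

```bash
cat >> kn.py <<'E'
def ptr2(p):
    H,W=p["range_z"].shape
    L=(cloud(p,(0,0,W,300))-A)@B
    S=L[(L[:,0]>40)&(L[:,0]<50)&(abs(L[:,1])<16)&(L[:,2]>3.5)&(L[:,2]<10)]
    q=np.percentile(S[:,1],[3,50,97]);print("tab",len(S),"v",q,"u",S[:,0].mean(),"ang",np.degrees(np.arctan2(q,S[:,0].mean())))
    M=L[(L[:,0]>53)&(L[:,0]<72)&(abs(L[:,1])<12)&(L[:,2]>1.2)&(L[:,2]<9.5)]
    print("mark v",np.percentile(M[:,1],[3,50,97]))
E
python3 - <<'E'
from kn import *
print(ctrl.get_obs()["ft_force"])
p=shot("wrist");ptr2(p)
E
```

```text
[9.5 5.1 5.2]
tab 201 v [-0.9  2.6  7.3] u 45.169466345659124 ang [-1.1  3.3  9.2]
mark v [-3.8 -0.2  4.2]
```

Call:
{"fn": "play_rows", "kwargs": {
  "dp": [
    [-0.7, -0.3, -0.4],
    [-0.5, -0.2, -0.2],
    [0, 0, 0],
    [0, 0, 0]
  ],
  "yaw": [0, 0, 0, 0]
}}

```text
t: 19.33
ee_pos: [524.6, -182.0, 172.8]
orientation: [-2.911, 1.176, -0.011]
ft_force: [8.9, 3.6, 5.2]
width: 0.7
grasp_force: 4.8
```

```bash
python3 - <<'E'
from kn import *
p=shot("wrist");ptr2(p)
E
```

```text
tab 196 v [-3.   0.5  4.9] u 45.097262997946906 ang [-3.9  0.6  6.2]
mark v [-3.9 -0.2  4.5]
```

Call:
{"fn": "play_rows", "kwargs": {
  "dp": [
    [-0.3, 0, -0.1],
    [0, 0, 0],
    [4, 0, 0],
    [6, 0, 3],
    [0, 0, 25],
    [0, 0, 40],
    [0, 0, 0],
    [0, 0, 0]
  ],
  "yaw": [0, 0, 0, 0, 0, 0, 0, 0]
}}

```text
t: 20.05
ee_pos: [531.7, -182.5, 240.8]
orientation: [2.913, -1.176, 0.004]
ft_force: [-0.4, -0.7, -0.3]
width: 0.4
grasp_force: 0.0
```

Call:
{"fn": "play_rows", "kwargs": {
  "dp": [
    [-25, 10, 0],
    [-25, 10, 0],
    [-25, 5, 0],
    [0, 0, 0],
    [0, 0, 0]
  ],
  "yaw": [6, 6, 6, 0, 0]
}}

```text
t: 20.47
ee_pos: [454.3, -156.5, 238.1]
orientation: [-3.061, 0.708, 0.004]
ft_force: [0.2, -0.0, -0.3]
width: 0.4
grasp_force: 0.0
```

```bash
python3 - <<'E'
from kn import *
p=state();ptr2(p)
L=(cloud(p,(100,0,460,300))-A)@B
S=L[(np.hypot(L[:,0],L[:,1])<27)]
for lo in range(28,46): print(lo,((S[:,2]>=lo)&(S[:,2]<lo+1)).sum(),end="; ")
t=S[(S[:,2]>75)&(S[:,2]<80)];print(len(t),t.mean(0) if len(t) else 0)
E
```

```text
20.47 [ 454.3 -156.5  238.1] tcp uvd [-18.4  -5.5 152.3] yaw -26.050896966531504 q6 1.6692196797220467 F [ 0.2 -0.  -0.3] w 0.40811151526038736
level 31 860 total 1939
level 77 1109 total 2084
(-12, -25, -6) (-8, -27, 23) (-4, -28, 28) (0, -28, 27) (4, -28, 27) (8, -17, 26) (12, 12, 25) 
bar ((-0.5471687316894531, -0.2587089538574219), (55.282203674316406, 20.26253318786621), 82.0289535522461)
pointer 152 0.5923311383048128 -0.17122767423791707
tab 126 v [-3.4  0.4  4.3] u 45.12497159436533 ang [-4.3  0.6  5.4]
mark v [-8.2  0.4  7.3]
28 0; 29 11; 30 242; 31 571; 32 185; 33 37; 34 30; 35 24; 36 24; 37 25; 38 20; 39 25; 40 24; 41 20; 42 17; 43 26; 44 23; 45 37; 1918 [ 0.5 -0.3 77.3]
```

```bash
python3 -c "
from workcell import ticket
print(ticket.close_job())"
```

```text
the job is handed in; nothing more can be done
None
```

The knob is fully home on the drive and wound clockwise until the pointer was within about 1 degree of the white mark by the last camera measurement. The gripper was clear of everything when I handed in, at about 20.5 s on the clock. I never moved the carton, tin, dropper bottle or jar, but took no final picture of them. The hand-in returned no verdict.

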